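# Vent the coolant tank and take off its safety cap

## Robot

A 6-joint arm with a two-finger parallel gripper is mounted at the origin on the work surface. World frame = base frame: x ahead of the robot, y to its left, z up, the work surface at z = 0. Lengths are in mm, angles in rad, forces in N, time in s.
With the tool pointing down it reaches from about 350 to 775 mm from the base axis. Payload 7.3 kg.
Tool frame: the origin (TCP) lies midway between the tips of the shut fingers; the grasp point (between the pads) lies 19 mm behind it; z points along the fingers, y is the line along which they close (so a half turn about z gives the same grasp; the last joint's range is limited). The gripper opens to 92 mm and grips with 3 to 60 N. Pads are 19 mm wide; open, the fingers measure 130 mm over their backs; the gripper's body (75 mm by 190 mm) begins 47 mm behind the grasp point.
Start: joints at [1.144, 0.342, 1.524, -0, 1.275, -0.146], TCP at [145.475, 504.462, 226.741] pointing down, gripper open.
Joint ranges: [-2.53, 2.53], [-0.77, 2.02], [0.04, 2.7], [-1, 4.14], [0.28, 2.66], [-3.11, 3.11]. Speed limits (rad/s): [2.57, 2.57, 3.14, 3.14, 3.14, 3.14].

## Interface

Orientations are given as [roll, pitch, yaw] about the fixed x, y, z axes, in that order (R = Rz(yaw) Ry(pitch) Rx(roll)).
In Python, from plant import * gives the robot as it stands.
- The arm moves only by the tool step_arm, never from a script. Its argument "deltas" is one flat list of numbers, 5 for each row, row after row: the shift along the world's x, y, z in mm, then the turn about the world's z in degrees, then the finger opening in mm, from 0 to 91.8. In form: [tx, ty, tz, turn, gripper, tx, ty, tz, turn, gripper, ...]. A call has exactly 10 rows; each row shifts and turns the commanded pose from where the row before left it; what a row does not reach is not made up. A row lasts 1/8 s, in which the tool goes at most 62.5 mm and 10.7 degrees, less where a joint would pass 70% of its speed; a pose out of reach is approached as far as the arm can. A call is refused whole if a number of a shift passes 62.5 or a number of a turn 10.7, either way. A call with a gripper value outside its range is refused whole. The fingers move at their own pace and stop on an object; the grip force is fixed at half the most. Time passes only in rows, so rows that do not move let the fingers close, or fill a call up. It gives the time, the measured TCP pose, the force, the opening and the grip force at its end, in the units of the state.
- get_obs(): the state, without advancing time (a new reading comes with each control period).
- capture(name): name is "side" or "top" or "wrist"; returns the picture (480x640x3 uint8, red, green, blue); there is no depth.
- camera_params(name): a dict with "mtx" (3x3 intrinsics, pixels), "rvec" (rotation vector, rad) and "tvec" (3), from world to camera coordinates, as OpenCV has them. Camera axes: x right, y down, z forward; pixel columns grow to the right and rows downward; lengths in mm; the calibration is good to about 2 mm. The wrist camera is an equidistant fisheye: a pixel r from the principal point sees the ray r / f radians off the axis. A picture is of the moment at which its call begins: read the wrist's pose just before it. camera_params takes no time and is no camera call; for the wrist camera it gives the pose at the moment of the call.
- close_job(): hands the job in; it is judged then, once.
The state is a dict: "time": time; "joint_positions": joint angles; "dq": joint speeds; "tau": joint torques, N m; "tool_pos": TCP position; "tcp_rot": TCP orientation; "contact_force": force on the tool from outside, world axes, zero at the start; "moment": the same for the moment, N m; "grip_width": finger opening in mm; "finger_force": force on a finger pad.
Only numpy, scipy, OpenCV 4.12 (cv2) and the standard library are available. Lean on these libraries where they do the work, as an engineer would, in place of code of your own. Each camera call takes 0.05 s, during which the arm holds its last target. There are 200 camera calls.

## Task

Vent the small mist-coolant pressure tank: pull its sprung yoke lever towards the robot through its full stroke, wait a moment there, then ease it slowly all the way back to rest without letting it snap. Then press the black push-and-turn filler cap down, twist it anticlockwise (seen from above) about a fifth of a turn until it is free, lift it straight up and finish while still holding it in the gripper, level and still, about 6 cm above the filler neck. Leave the other things on the bench where they lie.

Things in the scene. Friction and masses are not known exactly. Their poses are not given: they have to be found in the camera images.
- tank: grey horizontal cylinder 110 mm across, 308 mm long, on two steel feet, bolted down; top 115 mm above the bench. Origin on the bench under its middle; y runs along the cylinder to the lever end; the -x side (round gauge) looks to the robot; z up. Filler neck 70 mm from the middle towards -y, vent lever 75 mm towards +y. Its place varies; turned up to 0.35 rad
- cap: loose black round push-and-turn cap, 80 g, 42 mm tall. Origin: centre of its underside, z up. Skirt 58 mm across from 0 to 24 mm height, above it a ribbed grip 44 mm across up to 42 mm; the 7 mm wide shoulder at 24 mm can carry the fingertips while pressing. Locked at the start: underside 132 mm above the bench, its x along the tank's x within 0.05 rad
- cap_grip (a point): point on the cap's axis half-way up its ribbed grip, 33 mm above its underside. Unpressed, the locked cap turns at most 0.15 rad and lifts about 1 mm. Spring under it: 5.5 N at the start, 12.6 N at 8 mm (hard stop). Pressed at least 4 mm (6 to 7 is good) it turns anticlockwise from above, not clockwise; from 0.8 to 2.3 rad of turn it is free to lift (1.2 is good)
- neck (a point): centre of the top rim of the steel filler neck, 143 mm above the bench, under the cap; the cap's locked underside lies 11 mm below this point. A 20 mm wide spring plunger stands 9 mm out of the neck when the cap is off. Axes as the tank's
- vent (a joint): angle of the vent lever: 0 at rest (leaning 0.35 rad away from the robot, to the tank's +x), growing to 0.7 rad at its stop as the bar is pulled to the tank's -x. Its spring gives 2 N at rest, 8 N at full stroke at the bar; let go there it snaps back at several rad/s. Vented counts from 0.6 rad, home below 0.06 rad; it must never return faster than 1.5 rad/s
- vent_bar (a point): middle of the lever's bar: round steel, 12 mm thick, along the tank's y axis, between two 8 mm arms 64 mm apart (56 mm of free bar); 198 mm above the bench at rest. Can be pinched from above with the fingers closing along the tank's x; the bar turns in the fingers. This point moves and turns with the lever
- vent_hinge (a point): middle of the lever's hinge axis, which runs along the tank's y axis, 132 mm above the bench; the bar moves on a circle of 70 mm radius about it
- speed_square: yellow plastic speed square, triangle with 150 mm legs, 6 mm thick with an 18 mm lip, lying flat; bystander. Origin: under its middle
- scribe: stainless scribe 150 mm long, 8 mm thick, lying along its x; bystander. Origin: under its middle
- crank_drill: red hand drill with a crank, 230 mm long along its x, 85 mm wide, 83 mm high, lying; bystander. Origin: underneath, near its middle
- washer_box: clip-lidded grey washer box 164 x 114 x 45 mm; bystander. Origin: centre of its underside
- screw_jar: small white jar with a plain steel lid, 52 mm across, 65 mm high; bystander. Origin: centre of its underside
- wrench: steel wrench 150 mm long, lying along its x; bystander. Origin: under its middle
Things that resemble listed ones, but are neither listed nor needed, are in the scene too. What is meant by the cap is not green, orange or purple, and is the larger of those in its own colour.

How it is judged:
By the outcome, as a careful person would: the job done as asked, in the order asked, and still so for the second after the job is handed in, while the arm keeps its last pose, push and grip.
It also fails if it takes over 66 s, if anything falls off the work surface, if the arm or the gripper's body presses on something with over 40 N, if the wrist force passes 120 N, or if a joint passes its speed limit or range.

## Working session

There is one attempt and no reset: what is moved stays moved. The work goes in short steps, Python scripts to look and compute and a tool call to move; the robot and the scene stay as the last step left them, time stands still between calls to the robot, and variables do not carry over. Pictures are saved under pics/ and viewed, at most 10 in all, crops included, and the job is handed in when it is done.

Besides the shell and the picture viewer there is one more tool, called after "Request:" in YAML: its name, and indented under it one key for each argument. step_arm: Moves the arm, as the interface text tells. Its arguments: {"type":"object","properties":{"deltas":{"type":"array","items":{"type":"number"}}},"required":["deltas"]}

```bash
mkdir -p pics
python3 - <<'E'
from plant import *
import cv2
o=get_obs();print(o)
for n in("side","top"):
    im=capture(n);cv2.imwrite(f"pics/{n}0.png",im[:,:,::-1]);p=camera_params(n);print(n,p)
E
```

```text
{'time': 0.0, 'joint_positions': array([ 1.14400090e+00,  3.42709386e-01,  1.52498093e+00,  1.02321761e-05,
        1.27537621e+00, -1.46033754e-01]), 'dq': array([-2.61014938e-05, -3.03581609e-04, -1.01797385e-03,  3.36694310e-04,
        7.08836617e-04, -6.09608021e-04]), 'tau': array([-4.55411719e-04, -4.31239843e+01, -2.44222444e+01,  7.18205888e-02,
        5.58702531e-02, -1.42366421e-04]), 'tool_pos': array([145.30326583, 504.09301666, 226.06446719]), 'tcp_rot': array([-3.14013589e+00, -2.24151733e-04,  2.86082783e+00]), 'contact_force': array([-1.04626346, -0.05202538, -0.48135563]), 'moment': array([ 0.01232022, -0.03326997,  0.04375607]), 'finger_force': 0.0, 'grip_width': 91.68576873329451}
side {'mtx': array([[434.22822504,   0.        , 329.25430573],
       [  0.        , 434.22822504, 239.26630008],
       [  0.        ,   0.        ,   1.        ]]), 'rvec': array([ 0.20414846, -2.8508165 ,  1.22075751]), 'tvec': array([554.19412388, 126.93311924, 869.78678605])}
top {'mtx': array([[468.02782405,   0.        , 319.68383102],
       [  0.        , 468.02782405, 227.9820203 ],
       [  0.        ,   0.        ,   1.        ]]), 'rvec': array([ 2.15083034, -2.09317316,  0.19003035]), 'tvec': array([ 32.38900991, 583.63084623, 944.92118481])}
```

View pics/side0.png

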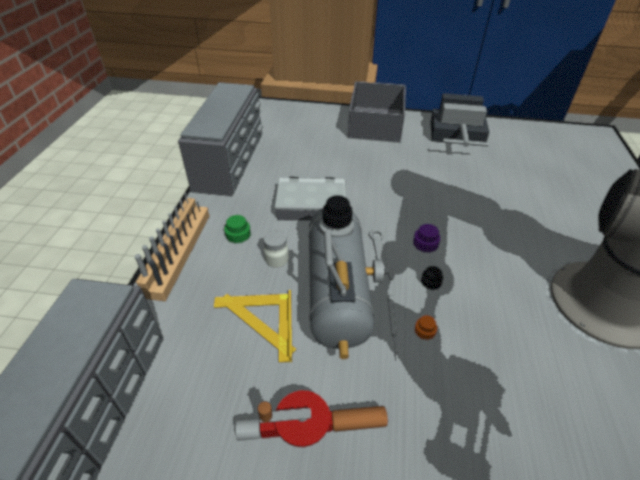

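View pics/top0.png

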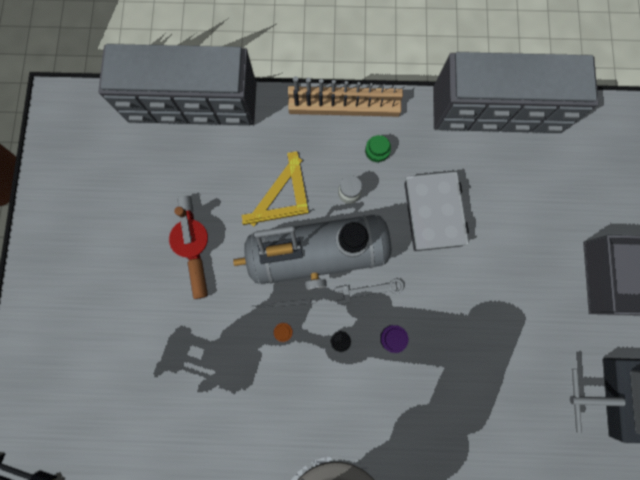

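The black caps are the one on the tank at top (354,237) / side (337,211), and a smaller one on the bench at top (341,341) / side (432,278). The green (378,148), orange (283,332) and purple (394,338) ones are excluded. The black cap on the tank fits: it is the larger one and sits on the neck. I'll confirm it in an enlarged crop and measure it there.

```bash
cat > h.py <<'E'
import numpy as np, cv2
def cam(p):
    R=cv2.Rodrigues(np.array(p['rvec']))[0];return np.array(p['mtx']),R,np.array(p['tvec']).ravel()
def ray(p,uv):
    K,R,t=cam(p);d=R.T@np.linalg.inv(K)@np.array([*uv,1.]);return -R.T@t,d/np.linalg.norm(d)
def plane(p,uv,z):
    c,d=ray(p,uv);return c+d*(z-c[2])/d[2]
def tri(p,a,q,b):
    c1,d1=ray(p,a);c2,d2=ray(q,b);s=np.linalg.lstsq(np.c_[d1,-d2],c2-c1,rcond=None)[0]
    x,y=c1+s[0]*d1,c2+s[1]*d2;return (x+y)/2,np.linalg.norm(x-y)
def proj(p,X):
    return cv2.projectPoints(np.array(X,float).reshape(-1,3),p['rvec'],p['tvec'],p['mtx'],None)[0].reshape(-1,2)
E
python3 - <<'E'
from h import *
t=cv2.imread('pics/top0.png');s=cv2.imread('pics/side0.png')
a=cv2.resize(t[200:300,230:400],None,fx=4.6,fy=4.6,interpolation=cv2.INTER_CUBIC)
b=cv2.resize(s[185:365,290:400],None,fx=3.2,fy=3.2,interpolation=cv2.INTER_CUBIC)
A=np.zeros((600,800,3),np.uint8)
a=cv2.resize(t[205:295,225:400],(440,int(440*90/175)),interpolation=cv2.INTER_CUBIC)
b=cv2.resize(s[190:365,295:400],(360,600),interpolation=cv2.INTER_CUBIC)
A[:a.shape[0],:440]=a;A[:,440:]=b
c=cv2.resize(t[225:275,240:310],(440,314),interpolation=cv2.INTER_CUBIC);A[260:574,:440]=c
cv2.imwrite('pics/crop1.png',A)
for n,im,box in(('top',t,(325,205,385,270)),('side',s,(315,190,360,235))):
    x0,y0,x1,y1=box;m=(im[y0:y1,x0:x1].max(2)<45).astype(np.uint8)
    cs=cv2.findContours(m,cv2.RETR_EXTERNAL,cv2.CHAIN_APPROX_NONE)[0];k=max(cs,key=cv2.contourArea)
    print(n,cv2.minEnclosingCircle(k),cv2.boundingRect(k),(x0,y0),cv2.fitEllipse(k))
E
```

```text
top ((28.702054977416992, 31.397260665893555), 15.34119987487793) (14, 17, 30, 30) (325, 205) ((28.514598846435547, 31.502805709838867), (28.106019973754883, 29.837329864501953), 25.498056411743164)
side ((21.365385055541992, 22.274038314819336), 15.961801528930664) (7, 7, 30, 31) (315, 190) ((21.55776596069336, 22.52202606201172), (28.70005226135254, 31.01582145690918), 10.649097442626953)
```

View pics/crop1.png

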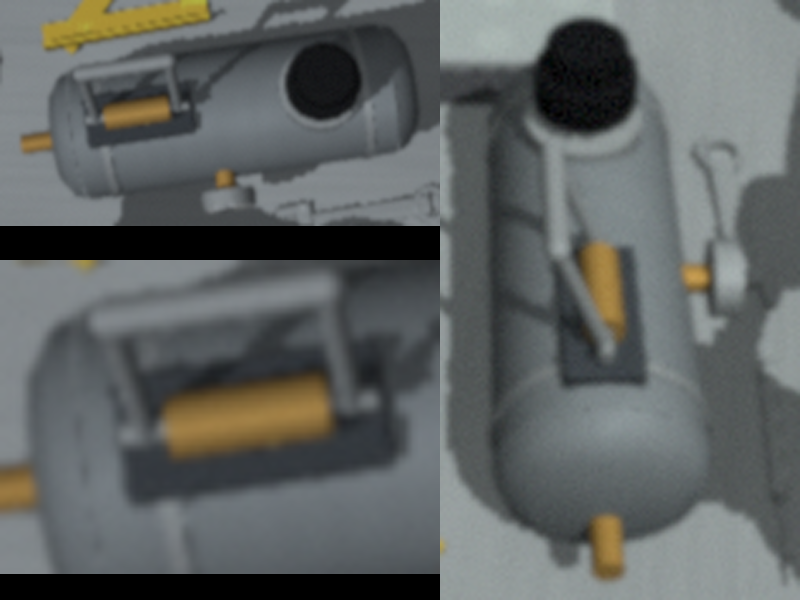

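The crop confirms the cap: a ribbed black grip on the tank's neck, at the end away from the lever. The lever's bar runs in the top view from about (255.4,234.2) to (293.8,228.8), and in the side view from (330,263) to (327,231).

Run:
```python
from h import *
from plant import *
T,S=camera_params('top'),camera_params('side')
print('camT',ray(T,(0,0))[0],'camS',ray(S,(0,0))[0])
e1=tri(T,(293.8,228.8),S,(327.1,230.8));e2=tri(T,(255.4,234.2),S,(330,262.9));m=tri(T,(274.6,231.5),S,(328.6,246.9))
print(e1,e2,m)
c=tri(T,(353.6,236.45),S,(336.5,212.4));print('cap',c)
for z in(153,160,174):print(z,plane(T,(353.6,236.45),z),plane(S,(336.5,212.4),z))
# endpoints on z=198
a,b=plane(T,(293.8,228.8),198),plane(T,(255.4,234.2),198);d=b-a;print(a,b,'yaw of y-axis minus 90',np.degrees(np.arctan2(-d[0],d[1])),np.linalg.norm(d))
# silhouette test
C=c[0]
W=camera_params('wrist');print(W)
```

```text
camT [ 399.52031226   40.01662807 1036.01749392] camS [490.96964878 612.07935249 681.23407661]
(array([553.41556631,  93.88046317, 201.00637098]), np.float64(2.0578553589760356)) (array([540.52708572, 163.21526659, 200.12389635]), np.float64(0.3634898937982909)) (array([546.96663866, 128.69457894, 199.36939707]), np.float64(0.4297045621500879))
cap (array([550.65022149, -18.27594715, 147.32071612]), np.float64(0.6363750279219337))
153 [549.36415268 -17.8839027  153.        ] [550.33121382 -11.65003146 153.        ]
160 [548.1762862  -17.42490418 160.        ] [549.54457211  -3.38455621 160.        ]
174 [545.80055323 -16.50690716 174.        ] [547.9712887   13.14639429 174.        ]
[552.92086713  94.10772052 198.        ] [541.06980781 163.52151038 198.        ] yaw of y-axis minus 90 9.688725976246918 70.41819246198423
{'mtx': array([[371.64829954,   0.        , 317.99873239],
       [  0.        , 371.64829954, 236.65155648],
       [  0.        ,   0.        ,   1.        ]]), 'rvec': array([-2.29819117, -1.728446  , -0.27276611]), 'tvec': array([-523.86379149,  -39.54144724,  393.46249643])}
```

Request:
step_arm:
  deltas: [40,-37.5,5,-6.4,91,40,-37.5,5,-6.4,91,40,-37.5,5,-6.4,91,40,-37.5,5,-6.4,91,40,-37.5,5,-6.4,91,40,-37.5,5,-6.4,91,40,-37.5,5,-6.4,91,40,-37.5,5,-6.4,91,40,-37.5,5,-6.4,91,40,-37.5,5,-6.4,91]

```text
time: 1.35
tool_pos: [546.4, 128.0, 276.6]
tcp_rot: [-3.141, -0.0, 1.74]
contact_force: [0.1, 0.4, -0.0]
grip_width: 90.8
finger_force: 0.0
```

Run:
```python
from plant import *
import cv2
W=camera_params('wrist');im=capture('wrist');o=get_obs();print(o['tool_pos'],o['tcp_rot'],o['joint_positions'],o['contact_force'])
cv2.imwrite('pics/w1.png',im[:,:,::-1]);import pickle;pickle.dump(W,open('pics/w1.pkl','wb'));print(W)
```

```text
[550.84545923 123.15634879 276.49547015] [3.13916656 0.0034597  1.73142681] [ 0.08604784  0.38235214  1.32562407 -0.00330153  1.43094005 -0.07413098] [ 1.61478312 -4.2089932  -0.41461033]
{'mtx': array([[371.64829954,   0.        , 317.99873239],
       [  0.        , 371.64829954, 236.65155648],
       [  0.        ,   0.        ,   1.        ]]), 'rvec': array([-2.81650736, -0.23793196, -0.03726381]), 'tvec': array([-560.28751166,  -22.55292456,  451.28033274])}
```

View pics/w1.png

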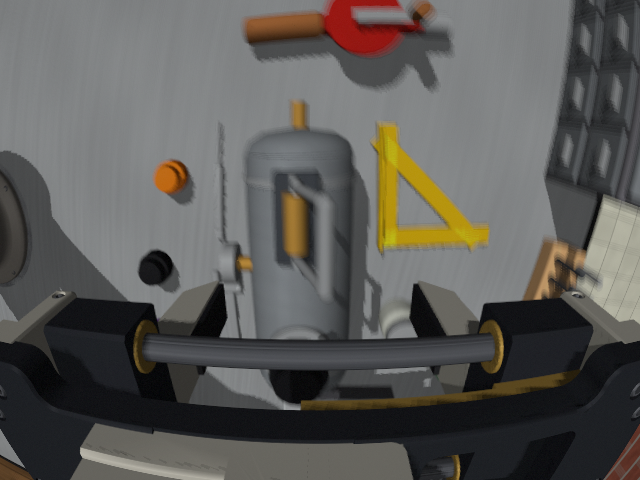

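The wrist view is slightly blurred by motion. The bar is at about (326,190)–(327,297) and the tank is upright below it. I'll retake it at rest.

Run:
```python
from plant import *
import cv2,pickle
for i in range(3):
    W=camera_params('wrist');im=capture('wrist')
    o=get_obs();print(o['tool_pos'],o['tcp_rot'],o['time'])
cv2.imwrite('pics/w2.png',im[:,:,::-1]);pickle.dump(W,open('pics/w2.pkl','wb'))
c=cv2.resize(im[120:320,220:380,::-1],(480,600),interpolation=cv2.INTER_CUBIC);cv2.imwrite('pics/w2c.png',c)
```

```text
[548.51684491 125.56563349 275.99254619] [3.14106828e+00 1.52496545e-03 1.73669881e+00] 1.45
[546.60287118 127.48358232 275.77725767] [-3.14039895e+00  7.13050378e-05  1.74018347e+00] 1.5
[545.45718029 128.81528156 275.84747843] [-3.13984091e+00 -4.93663834e-04  1.74259672e+00] 1.55
```

View pics/w2c.png

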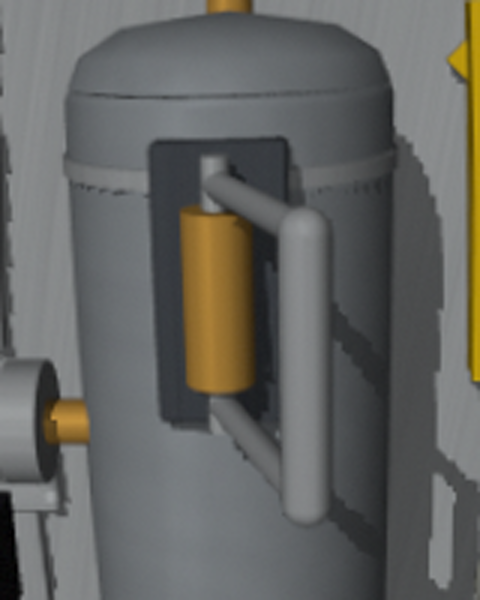

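Sharp now. The bar's ends in the wrist picture are at about (322,191) and (321.3,293.5), with the hinge axis at (291,175)–(292,262).

```bash
cat >> h.py <<'E'
def fray(p,uv):
    K,R,t=cam(p);v=np.array(uv)-K[:2,2];r=np.hypot(*v);a=r/K[0,0];d=R.T@np.r_[v/r*np.sin(a),np.cos(a)];return -R.T@t,d
def fplane(p,uv,z):
    c,d=fray(p,uv);return c+d*(z-c[2])/d[2]
def tri2(A,B):
    (c1,d1),(c2,d2)=A,B;s=np.linalg.lstsq(np.c_[d1,-d2],c2-c1,rcond=None)[0];x,y=c1+s[0]*d1,c2+s[1]*d2;return (x+y)/2,np.linalg.norm(x-y)
E
python3 - <<'E'
from h import *;import pickle
from plant import *
W=pickle.load(open('pics/w2.pkl','rb'));T=camera_params('top')
a,b=fplane(W,(322,191),198),fplane(W,(321.3,293.5),198);d=a-b
print('cam',fray(W,(322,191))[0],a,b,(a+b)/2,np.linalg.norm(d),np.degrees(np.arctan2(-d[0],d[1])))
print(tri2(fray(W,(322,191)),ray(T,(255.4,234.2))),tri2(fray(W,(321.3,293.5)),ray(T,(293.8,228.8))))
h1,h2=fplane(W,(291.5,176),132),fplane(W,(292,262),132);d=h1-h2;print(h1,h2,np.degrees(np.arctan2(-d[0],d[1])))
# tank edges: axis via left/right edges at crop rows 200,560
for l,r,y in((66,393,210),(105,385,560)):
    L,R=[fplane(W,(220+x/3,120+y/3),60) for x in(l,r)];print('edges',L,R,(L+R)/2)
o=get_obs();print(o['tool_pos'],o['tcp_rot'])
E
```

```text
cam [532.85583866 210.61115051 434.90744324] [542.95514162 165.28336643 198.        ] [555.09835909  92.58762355 198.        ] [549.02675035 128.93549499 198.        ] 73.70297662383102 9.483225704141937
(array([542.6914804 , 164.27244243, 191.6166211 ]), np.float64(1.144559170245231)) (array([553.7549117 ,  93.81605227, 199.90318309]), np.float64(2.354498503945907))
[518.88729365 160.938275   132.        ] [530.57589915  85.88130055 132.        ] 8.85156032234211
edges [466.66706222 126.61810161  60.        ] [578.01264385 145.04815805  60.        ] [522.33985303 135.83312983  60.        ]
edges [495.49552603  -6.72408078  60.        ] [601.61230422  12.1187737   60.        ] [548.55391512   2.69734646  60.        ]
[545.45718029 128.81528156 275.84747843] [-3.13984091e+00 -4.93663834e-04  1.74259672e+00]
```

Request:
step_arm:
  deltas: [1,0,-12,0,91,1,-0.5,-12,0,91,1,0,-12,0,91,0,0,-12,0,60,0,0,-12,0,60,0,0,-12,0,50,0,0,-12,0,40,0,0,-12,0,40,0,0,0,0,40,0,0,0,0,40]

```text
time: 2.8
tool_pos: [548.7, 129.0, 181.1]
tcp_rot: [3.141, 0.0, 1.744]
contact_force: [-0.5, 0.8, 0.3]
grip_width: 39.9
finger_force: 0.0
```

Request:
step_arm:
  deltas: [0,0,0,0,25,0,0,0,0,20,0,0,0,0,15,0,0,0,0,8,0,0,0,0,6,0,0,0,0,6,0,0,0,0,6,0,0,0,0,6,0,0,0,0,6,0,0,0,0,6]

```text
time: 4.05
tool_pos: [548.7, 129.0, 180.9]
tcp_rot: [3.141, 0.0, 1.744]
contact_force: [2.6, 0.2, 0.3]
grip_width: 10.9
finger_force: 30.0
```

Request:
step_arm:
  deltas: [-4.6,-0.8,1.5,0,6,-4.7,-0.8,1.2,0,6,-4.8,-0.8,0.8,0,6,-4.8,-0.8,0.5,0,6,-4.8,-0.8,0.2,0,6,-4.8,-0.8,-0.2,0,6,-4.8,-0.8,-0.5,0,6,-4.8,-0.8,-0.8,0,6,-4.7,-0.8,-1.2,0,6,-4.6,-0.8,-1.5,0,6]

```text
time: 5.3
tool_pos: [505.1, 121.2, 183.6]
tcp_rot: [3.13, 0.001, 1.744]
contact_force: [11.3, 1.7, 3.4]
grip_width: 10.8
finger_force: 30.0
```

Request:
step_arm:
  deltas: [0,0,0,0,6,0,0,0,0,6,0,0,0,0,6,0,0,0,0,6,0,0,0,0,6,0,0,0,0,6,0,0,0,0,6,0,0,0,0,6,0,0,0,0,6,0,0,0,0,6]

```text
time: 6.55
tool_pos: [504.5, 121.1, 183.3]
tcp_rot: [3.132, 0.001, 1.744]
contact_force: [8.4, 1.3, 8.4]
grip_width: 11.4
finger_force: 30.0
```

Run:
```python
from plant import *
import cv2
im=capture('side');cv2.imwrite('pics/s3.png',cv2.resize(im[130:370,240:440,::-1],(500,600),interpolation=cv2.INTER_CUBIC))
print(get_obs())
```

```text
{'time': 6.6, 'joint_positions': array([ 8.79431279e-02,  3.65072287e-01,  1.61704362e+00, -4.87252146e-05,
        1.14968252e+00, -8.49352120e-02]), 'dq': array([ 2.34669476e-03, -5.45301725e-04,  1.27918507e-03, -1.40053942e-03,
        1.46146497e-03, -1.53125025e-06]), 'tau': array([ 4.18008277e-01, -3.82739210e+01, -1.58336699e+01, -2.07607256e-02,
        2.84791477e+00,  5.82940411e-02]), 'tool_pos': array([504.49256075, 121.16358011, 183.2816536 ]), 'tcp_rot': array([3.13183752e+00, 8.75361749e-04, 1.74369010e+00]), 'contact_force': array([8.94985418, 0.78516034, 8.65069291]), 'moment': array([ 0.10349821, -1.56105522,  0.05907887]), 'finger_force': 30.014815628528595, 'grip_width': 10.829028424918588}
```

View pics/s3.png

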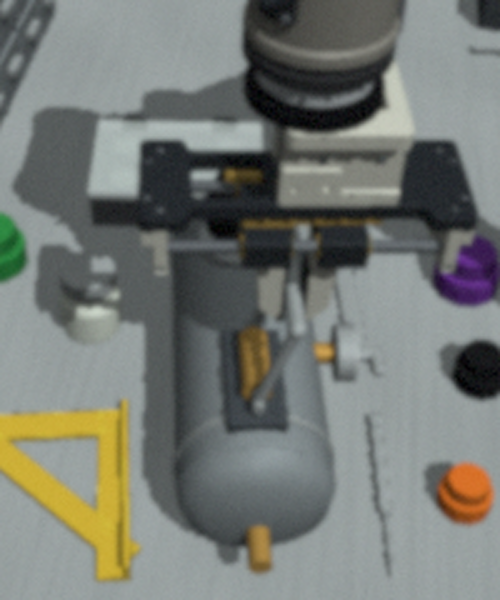

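The lever leans towards the robot with the bar still in the fingers. The tool reads 44.8 mm of the 48 mm stroke, so I'll pull slightly further and watch whether the force rises at the stop.

Request:
step_arm:
  deltas: [-1,-0.2,-0.2,0,6,-1,-0.2,-0.2,0,6,-1,-0.2,-0.2,0,6,-1,-0.1,-0.2,0,6,0,0,0,0,6,0,0,0,0,6,0,0,0,0,6,0,0,0,0,6,0,0,0,0,6,0,0,0,0,6]

```text
time: 7.85
tool_pos: [501.5, 120.7, 182.5]
tcp_rot: [3.129, 0.001, 1.744]
contact_force: [12.3, 2.5, 5.8]
grip_width: 11.0
finger_force: 30.0
```

Request:
step_arm:
  deltas: [-1,-0.2,-0.3,0,6,-1,-0.2,-0.3,0,6,0,0,0,0,6,0,0,0,0,6,0,0,0,0,6,0,0,0,0,6,0,0,0,0,6,0,0,0,0,6,0,0,0,0,6,0,0,0,0,6]

```text
time: 9.1
tool_pos: [501.4, 120.6, 182.6]
tcp_rot: [3.125, 0.001, 1.743]
contact_force: [17.0, 4.1, 5.1]
grip_width: 10.8
finger_force: 30.0
```

Request:
step_arm:
  deltas: [1.8,0.3,0.4,0,6,1.8,0.3,0.4,0,6,1.8,0.3,0.5,0,6,1.8,0.3,0.5,0,6,1.8,0.3,0.6,0,6,1.8,0.3,0.5,0,6,1.8,0.3,0.5,0,6,1.8,0.3,0.4,0,6,1.8,0.3,0.4,0,6,1.8,0.3,0.4,0,6]

```text
time: 10.35
tool_pos: [513.5, 122.8, 185.3]
tcp_rot: [3.14, 0.0, 1.744]
contact_force: [1.4, -0.3, 7.5]
grip_width: 11.3
finger_force: 30.0
```

Request:
step_arm:
  deltas: [1.8,0.3,0.3,0,6,1.8,0.3,0.2,0,6,1.8,0.3,0.2,0,6,1.8,0.3,0.1,0,6,1.8,0.3,0.1,0,6,1.8,0.3,0,0,6,1.8,0.3,0,0,6,1.8,0.3,-0.1,0,6,1.8,0.3,-0.1,0,6,1.8,0.3,-0.1,0,6]

```text
time: 11.6
tool_pos: [530.9, 125.9, 184.7]
tcp_rot: [-3.141, -0.0, 1.744]
contact_force: [1.0, 1.2, 3.7]
grip_width: 10.9
finger_force: 30.0
```

Request:
step_arm:
  deltas: [1.7,0.3,-0.2,0,6,1.7,0.3,-0.2,0,6,1.7,0.3,-0.3,0,6,1.7,0.3,-0.3,0,6,1.7,0.3,-0.4,0,6,1.7,0.3,-0.4,0,6,1.7,0.3,-0.5,0,6,1.7,0.3,-0.5,0,6,1.7,0.3,-0.6,0,6,1.7,0.3,-0.6,0,6]

```text
time: 12.85
tool_pos: [547.9, 128.8, 180.3]
tcp_rot: [-3.141, -0.0, 1.744]
contact_force: [-2.0, 1.5, 0.2]
grip_width: 11.0
finger_force: 30.0
```

Request:
step_arm:
  deltas: [0.5,0.1,-0.1,0,6,0.5,0.1,-0.1,0,6,0.5,0.1,0,0,6,0.5,0,0,0,6,0.5,0,0,0,6,0,0,0,0,6,0,0,0,0,6,0,0,0,0,6,0,0,0,0,6,0,0,0,0,6]

```text
time: 14.1
tool_pos: [549.0, 129.0, 180.0]
tcp_rot: [-3.138, -0.0, 1.744]
contact_force: [-7.5, -0.2, 1.3]
grip_width: 11.1
finger_force: 30.0
```

Request:
step_arm:
  deltas: [0,0,0,0,14,0,0,0,0,20,0,0,0,0,30,0,0,0,0,40,0,0,0,0,50,0,0,0,0,60,0,0,5,0,60,0,0,10,0,70,0,0,20,0,80,0,0,25,0,80]

```text
time: 15.35
tool_pos: [550.5, 129.1, 241.4]
tcp_rot: [-3.141, -0.0, 1.744]
contact_force: [0.3, -0.6, -0.5]
grip_width: 79.3
finger_force: 0.0
```

Request:
step_arm:
  deltas: [0,-10,10,0,80,0,-20,4,0,80,0,-25,0,0,80,0,-25,0,0,80,0,-25,0,0,80,0,-20,0,0,80,-1,-14,0,0,80,0,-8,0,0,80,0,0,0,0,80,0,0,0,0,80]

```text
time: 16.6
tool_pos: [549.6, -17.3, 254.3]
tcp_rot: [3.141, -0.0, 1.744]
contact_force: [-0.5, 0.5, 0.2]
grip_width: 79.8
finger_force: 0.0
```

Run:
```python
from plant import *
import cv2,pickle,numpy as np
capture('wrist');W=camera_params('wrist');im=capture('wrist');o=get_obs();print(o['tool_pos'],o['tcp_rot'],o['time'])
cv2.imwrite('pics/w4.png',im[:,:,::-1]);pickle.dump(W,open('pics/w4.pkl','wb'))
s=capture('side');cv2.imwrite('pics/s4.png',s[:,:,::-1])
A=np.zeros((600,800,3),np.uint8);A[:,:400]=cv2.resize(im[100:400,220:420,::-1],(400,600),interpolation=cv2.INTER_CUBIC);A[:,400:]=cv2.resize(s[130:370,270:430,::-1],(400,600),interpolation=cv2.INTER_CUBIC);cv2.imwrite('pics/c4.png',A)
```

```text
[549.57444563 -17.21169298 254.36152431] [ 3.14144993e+00 -1.22278080e-04  1.74472337e+00] 16.7
```

View pics/c4.png

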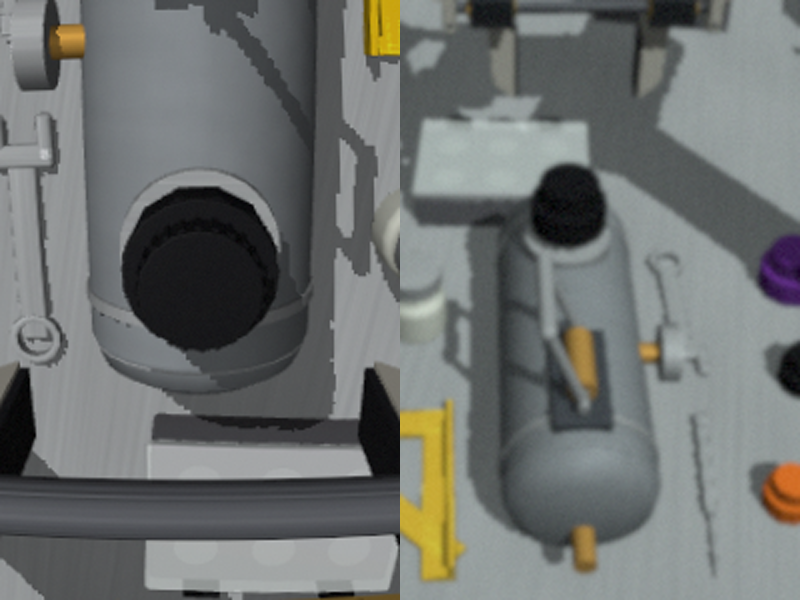

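The lever is home. In the wrist picture the cap's grip-top disc is at about (320.5,245), with radius about 32 px.

Run:
```python
from h import *;import pickle
from plant import *
W=pickle.load(open('pics/w4.pkl','rb'));S,T=camera_params('side'),camera_params('top')
im=cv2.imread('pics/w4.png');m=(im[150:300,260:380].max(2)<50).astype(np.uint8)
k=max(cv2.findContours(m,0,1)[0],key=cv2.contourArea);print(cv2.boundingRect(k))
for z in(170,174,178):print(z,fplane(W,(320.5,245),z),[np.linalg.norm(fplane(W,(320.5-32,245),z)-fplane(W,(320.5+32,245),z))])
# height: top disc in side crop: centre ~ (569,187)->px
print(tri2(fray(W,(320.5,245)),ray(S,(270+(570-400)/2.5,130+190/2.5))))
for q in(328,333,338):print(tri2(fray(W,(320.5,245)),ray(T,(353.4,234.5))));break
```

```text
(21, 44, 79, 82)
170 [551.81471459 -18.34388628 170.        ] [np.float64(44.56453554849423)]
174 [551.54290789 -16.96226616 174.        ] [np.float64(43.83249743542603)]
178 [551.2711012  -15.58064604 178.        ] [np.float64(43.10045932235772)]
(array([550.70037976, -21.62487478, 160.66387897]), np.float64(3.4942600646455895))
(array([550.50956696, -16.46889104, 174.11998033]), np.float64(2.199913651951922))
```

Request:
step_arm:
  deltas: [0.9,0,-15,0,80,0,0,-20,0,80,0,0,-20,0,80,0,0,-20,0,80,0,0,-12,0,80,0,0,-6,0,80,0,0,-3,0,80,0,0,0,0,70,0,0,0,0,60,0,0,0,0,55]

```text
time: 18.0
tool_pos: [550.7, -17.9, 158.7]
tcp_rot: [3.141, 0.0, 1.744]
contact_force: [0.5, -0.3, 0.2]
grip_width: 56.5
finger_force: 0.0
```

Request:
step_arm:
  deltas: [0,0,0,0,52,0,0,0,0,49,0,0,0,0,46,0,0,0,0,43,0,0,0,0,40,0,0,0,0,38,0,0,0,0,38,0,0,0,0,38,0,0,0,0,38,0,0,0,0,38]

```text
time: 19.25
tool_pos: [550.5, -17.9, 158.4]
tcp_rot: [3.141, 0.0, 1.744]
contact_force: [0.6, -0.0, 0.4]
grip_width: 43.3
finger_force: 30.0
```

Request:
step_arm:
  deltas: [0,0,-1,0,38,0,0,-1,0,38,0,0,-1,0,38,0,0,-1,0,38,0,0,-1,0,38,0,0,-1,0,38,0,0,-1,0,38,0,0,0,0,38,0,0,0,0,38,0,0,0,0,38]

```text
time: 20.5
tool_pos: [550.6, -17.9, 152.4]
tcp_rot: [3.141, 0.0, 1.744]
contact_force: [-2.2, 0.7, 9.8]
grip_width: 43.1
finger_force: 30.0
```

Request:
step_arm:
  deltas: [0,0,-0.7,0,38,0,0,-0.7,0,38,0,0,-0.6,0,38,0,0,0,0,38,0,0,0,3,38,0,0,0,4,38,0,0,0,5,38,0,0,0,5,38,0,0,0,5,38,0,0,0,5,38]

```text
time: 21.75
tool_pos: [551.6, -18.0, 151.0]
tcp_rot: [3.139, 0.003, 2.218]
contact_force: [-0.0, -0.5, 10.7]
grip_width: 43.4
finger_force: 30.0
```

Run:
```python
from plant import *
o=get_obs();print(o['tool_pos'],o['tcp_rot'],o['contact_force'],o['moment'],o['joint_positions'][5])
```

```text
[551.56844152 -17.96025427 150.99903109] [3.13892542e+00 2.61955096e-03 2.21785773e+00] [-0.04691316 -0.4579862  10.65820774] [ 0.04363732  0.05648526 -0.06483203] -0.8186712084834936
```

Request:
step_arm:
  deltas: [0,0,0,5,38,0,0,0,5,38,0,0,0,5,38,0,0,0,5,38,0,0,0,5,38,0,0,0,5,38,0,0,0,5,38,0,0,0,4,38,0,0,0,3,38,0,0,0,0,38]

```text
time: 23.0
tool_pos: [551.7, -18.0, 151.0]
tcp_rot: [3.141, 0.004, 2.949]
contact_force: [0.4, 0.8, 11.8]
grip_width: 43.4
finger_force: 30.0
```

Run:
```python
from plant import *
import cv2,pickle
capture('wrist');im=capture('wrist');o=get_obs();print(o['tool_pos'],o['tcp_rot'],o['contact_force'],o['moment'],o['grip_width'])
cv2.imwrite('pics/w5.png',im[:,:,::-1])
```

```text
[551.6896657  -17.99251545 151.02341814] [3.14133642 0.00394829 2.94814673] [ 0.22934862 -1.07002436 10.81148224] [ 0.06999792 -0.04027567 -0.00427534] 42.82273957627645
```

Request:
step_arm:
  deltas: [0,0,1,0,38,0,0,1,0,38,0,0,2,0,38,0,0,2,0,38,0,0,2,0,38,0,0,2,0,38,0,0,2,0,38,0,0,0,0,38,0,0,0,0,38,0,0,0,0,38]

```text
time: 24.35
tool_pos: [550.3, -17.8, 161.1]
tcp_rot: [3.142, -0.0, 2.948]
contact_force: [0.0, 0.2, 0.4]
grip_width: 42.8
finger_force: 30.0
```

Request:
step_arm:
  deltas: [0,0,3,0,38,0,0,5,0,38,0,0,8,0,38,0,0,10,0,38,0,0,10,0,38,0,0,10,0,38,0,0,10,0,38,0,0,7,0,38,0,0,4,0,38,0,0,1,0,38]

```text
time: 25.6
tool_pos: [550.5, -17.9, 229.5]
tcp_rot: [3.141, 0.0, 2.948]
contact_force: [-0.8, -0.1, -1.5]
grip_width: 42.8
finger_force: 30.0
```

Run:
```python
from plant import *
import cv2,pickle,numpy as np
capture('wrist');im=capture('wrist');s=capture('side');t=capture('top');o=get_obs();print(o['tool_pos'],o['tcp_rot'],o['contact_force'],o['grip_width'],o['finger_force'],o['time'])
cv2.imwrite('pics/s6.png',s[:,:,::-1]);cv2.imwrite('pics/t6.png',t[:,:,::-1])
A=np.zeros((600,800,3),np.uint8);A[:,:400]=cv2.resize(im[100:400,220:420,::-1],(400,600),interpolation=cv2.INTER_CUBIC);A[:,400:]=cv2.resize(s[130:370,270:430,::-1],(400,600),interpolation=cv2.INTER_CUBIC);cv2.imwrite('pics/c6.png',A)
```

```text
[550.32526633 -17.79343998 229.0340423 ] [ 3.14149128e+00 -5.95953408e-04  2.94808168e+00] [-0.6462061  -0.16184184 -0.75963818] 43.18653399564318 29.999170303344727 25.8
```

View pics/c6.png

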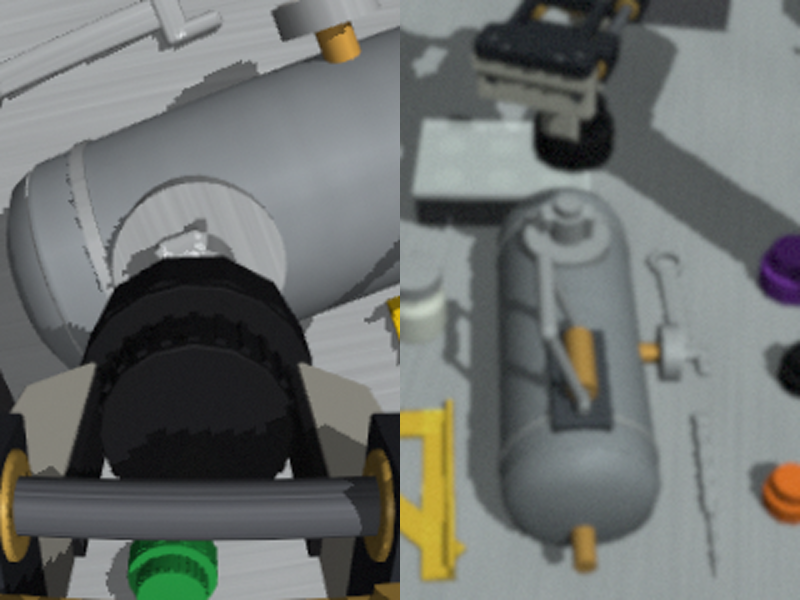

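The cap is off and level in the fingers. The bare neck and plunger show at crop (568,215), and the lever is at rest. The underside is about 60 mm above the neck. I'll let it settle for a moment, then hand in.

Request:
step_arm:
  deltas: [0,0,0,0,38,0,0,0,0,38,0,0,0,0,38,0,0,0,0,38,0,0,0,0,38,0,0,0,0,38,0,0,0,0,38,0,0,0,0,38,0,0,0,0,38,0,0,0,0,38]

```text
time: 27.05
tool_pos: [550.5, -17.8, 229.3]
tcp_rot: [3.141, -0.0, 2.948]
contact_force: [-0.0, -0.1, -1.5]
grip_width: 43.1
finger_force: 30.0
```

```bash
python3 -c "
from plant import *
o=get_obs();print(o['tool_pos'],o['finger_force'],o['time']);print(close_job())"
```

```text
[550.45929674 -17.82538887 229.33949337] 29.999217689037323 27.05
the job is handed in; nothing more can be done
None
```

I vented the tank and eased the lever back to rest, then pressed, twisted and lifted the cap; it is held level and still about 6 cm above the neck, and the job was handed in at 27 s (no verdict was returned).

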